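Scoop the check-valve balls into the big bowl

TASK

Take the hand scoop by its upright handle, scoop the three white check-valve balls out of the steel parts tray and tip them into the larger of the two steel bowls. Use only the scoop on the balls, never the fingers. Then stand the empty scoop upright on the bench and let go of it.

Things in the scene. Friction and masses are not known exactly. Their poses are not given: they have to be found in the camera images.
- scoop: Aluminium scoop, 150 g. Origin: centre of pan's underside; x to the open lip, z up. Pan x -42 to 42 mm, 92 wide (y), floor 2 thick; lip corners cut 18 mm at 45 deg. Side walls 30 high, x -42 to 20; rear wall 34 high. Upright black grip at x -45, y 0: 16 thick in y, 24 in x, z 75 to 140. Grip across y at z 113 with 60 N or more. Lip up 20 deg keeps the balls in; lip down 40 deg empties it.
- tray: Fixed oblong steel tray. Origin: centre of underside; x lengthwise, z up. Outside 270 x 124 x 48 mm; inside 260 (x) x 112 (y), floor 8 above the bench. Inside corners of the +x end are cut 18 mm at 45 deg, like the scoop's lip. Balls start at x 10 to 110: the scoop goes in behind them at the -x end, lip to +x, and takes them in when slid on the floor until the lip is 3 to 6 mm from the +x wall.
- bowl: The larger of two round steel bowls, fixed to the bench: 170 mm across the rim, rim 60 mm above the bench, wall 3 mm. Origin: centre of its underside, z up. The other bowl, a bystander, is 104 mm across and 42 mm high; the two may change places.
- ball1: One of three equal loose slippery white acetal balls, 30 mm in diameter, 20 g, in the tray. Origin: its centre (axes mean nothing, it rolls freely).
- ball2: One of three equal loose slippery white acetal balls, 30 mm in diameter, 20 g, in the tray. Origin: its centre (axes mean nothing, it rolls freely).
- ball3: One of three equal loose slippery white acetal balls, 30 mm in diameter, 20 g, in the tray. Origin: its centre (axes mean nothing, it rolls freely).
There are look-alikes about, which are no part of the job. Several things have the shape of the scoop; the one meant has the colours described above.

How it is judged (in metres and radians):
On the way:
1. at least one ball rides in the scoop, lifted clear of the tray (scoop more than 60 mm above the bench) (((x of ball1 in the frame of scoop between -0.045 and 0.045 m and y of ball1 in the frame of scoop between -0.05 and 0.05 m and z of ball1 in the frame of scoop between 0 and 0.06 m and height (world z) of scoop above 0.06 m) or (x of ball2 in the frame of scoop between -0.045 and 0.045 m and y of ball2 in the frame of scoop between -0.05 and 0.05 m and z of ball2 in the frame of scoop between 0 and 0.06 m and height (world z) of scoop above 0.06 m) or (x of ball3 in the frame of scoop between -0.045 and 0.045 m and y of ball3 in the frame of scoop between -0.05 and 0.05 m and z of ball3 in the frame of scoop between 0 and 0.06 m and height (world z) of scoop above 0.06 m))), for 0.2 s.
At the end, for the whole second after the job is handed in: All three balls lie still in the larger bowl (centres within 75 mm of its axis and lower than 60 mm, the height of its rim), and the scoop stands still on the bench itself (underside within 5 mm of it, so not in the tray), upright within 10 degrees (horizontal distance between each of ball1, ball2, ball3 and bowl below 0.075 m and height (world z) of each of ball1, ball2, ball3 below 0.06 m and linear speed of each of ball1, ball2, ball3 below 0.05 m/s and height (world z) of scoop below 0.005 m and angle between scoop's own z axis and vertical below 0.17 rad and linear speed of scoop below 0.02 m/s); the robot touches nothing.
It fails at once if a ball is touched by the fingers (contact force between the fingers and ball1 above 0.5 N or contact force between the fingers and ball2 above 0.5 N or contact force between the fingers and ball3 above 0.5 N).
It also fails if it takes over 61 s, if anything falls off the work surface, if the arm or the gripper's body presses on something with over 40 N, if the wrist force passes 120 N, or if a joint passes its speed limit or range.

ROBOT

A 6-joint arm with a two-finger parallel gripper is mounted at the origin on the work surface. World frame = base frame: x ahead of the robot, y to its left, z up, the work surface at z = 0. Lengths are in m, angles in degrees, forces in N, time in s.
With the tool pointing down it reaches from about 0.25 to 0.725 m from the base axis. Payload 9.7 kg.
Tool frame: the origin (TCP) lies at the very end of the fingers, on their centre line; the grasp point (between the pads) lies 19 mm behind it; z points along the fingers, y is the direction in which the jaws open and shut (so a half turn about z gives the same grasp; the last joint's range is limited). The gripper opens to 85 mm and grips with 20 to 120 N. Pads are 22 mm wide; open, the fingers measure 114 mm over their backs; the gripper's body (76 mm by 85 mm) begins 54 mm behind the grasp point. The pads swing forward as they close: fully open they stand 13 mm farther back than shut.
Start: joints at [74.943, 4.979, 10.078, 95.1, 0, 90], TCP at [0.143, 0.531, 0.231] pointing down, gripper open.
Joint ranges: [-179.16, 179.16], [-48.56, 103.87], [-65.8, 70.77], [-126.05, 130.52], [-82.76, 87.17], [-180, 180]. Speed limits (degrees/s): [127.2, 127.2, 147.25, 180, 180, 180].

INTERFACE

Orientations are given as [roll, pitch, yaw] about the fixed x, y, z axes, in that order (R = Rz(yaw) Ry(pitch) Rx(roll)).
In Python, from workcell import bot gives the robot as it stands. The module is installed in compiled form; this text tells all that it offers.
- The arm moves only by the tool step_arm, never from a script. Its arguments are lists of equal length, an entry for each row: "dr": the turn, a rotation vector about the tool's x, y, z in rad, a list of three; "xyz": the shift along the tool's x, y, z in units of 40 mm (1.0 is 40 mm), a list of three; "gripper": the opening, from 0 (shut) to 1 (fully open). In form: {"dr": [[wx, wy, wz], ...], "xyz": [[x, y, z], ...], "gripper": [gripper, ...]}. A call has exactly 8 rows; each row is the pose to reach, as a shift and turn from the pose commanded when the call began, along the tool's axes at that moment; what a row does not reach only later rows make up. A row lasts 1/10 s, in which the tool goes at most 50 mm and 8.59 degrees, less where a joint would pass 70% of its speed; a pose out of reach is approached as far as the arm can. A call with a gripper value outside its range is refused whole. The fingers move at their own pace and stop on an object; "squeeze" is the grip in N (left out, the last holds). Time passes only in rows, so rows that repeat a pose let the fingers close, or fill a call up. It gives the time, the measured TCP pose, the force and the opening at its end, in the units of the state.
- bot.get_obs(): the state, without advancing time (a new reading comes with each control period).
- bot.camera(name): name is "scene" or "top" or "wrist"; returns a dict with "image" (384x512x3 uint8, red, green, blue), "camera_matrix" (3x3 intrinsics, pixels), "R" (3x3) and "t" (3): a world point X has camera coordinates R X + t. Camera axes: x right, y down, z forward; pixel columns grow to the right and rows downward; lengths in m; the calibration is good to about 2 mm. A picture is of the moment at which its call begins. There is no depth.
- bot.job_done(): hands the job in, once; it reports no verdict.
Trained networks look in a picture, given as the dict that the camera call returned (one of the last four; its "shot" number tells which), for a name from the list of things; names that differ only in an ending like _2 or _b are one class to them, and where a whole thing is asked for, a point or a joint stands for the part that bears it (a point fixed in the world has none). Each returns a list of dicts, best first, with "p" (0 to 1); they miss things now and then, are a little off and sometimes report something else, mostly with a low value. They report only what shows in the picture. A call takes as long as a camera call. They do not tell look-alikes from the thing itself.
- bot.regions_of(picture, thing): "region" (384x512 bool, what is visible of it) and "box" ([centre column, centre row, width, height] in pixels, round what is visible of it).
The state is a dict: "time": time; "q": joint angles; "qd": joint speeds; "joint_efforts": joint torques, N m; "ee_pos": TCP position; "tcp_rot": TCP orientation; "wrist_force": force on the tool from outside, world axes, zero at the start; "torque": the same for the moment, N m; "opening": finger opening in m.
Only numpy, scipy, OpenCV 4.12 (cv2) and the standard library are available. Lean on these libraries where they do the work, as an engineer would, in place of code of your own. Each camera call takes 0.05 s, during which the arm holds its last target.

## Working session

There is one attempt and no reset: what is moved stays moved. The work goes in short steps, Python scripts to look and compute and a tool call to move; the robot and the scene stay as the last step left them, time stands still between calls to the robot, and variables do not carry over. Pictures are saved under pics/ and viewed, and the job is handed in when it is done.

Besides the shell and the picture viewer there is one more tool, called after "Call:" as name(argument=value, ...) on one line, values as JSON. step_arm: Moves the arm, as the interface text tells. Its arguments: {"type":"object","properties":{"dr":{"type":"array"},"xyz":{"type":"array"},"gripper":{"type":"array"},"squeeze":{"type":"number"}},"required":["dr","xyz","gripper"]}

```bash
mkdir -p pics; python3 - <<'E'
from workcell import bot
import cv2,pickle
o=bot.get_obs(); print({k:o[k] for k in('time','ee_pos','tcp_rot','opening','q')})
for n in('scene','top'):
    p=bot.camera(n); cv2.imwrite(f'pics/{n}0.png',cv2.resize(p['image'][:,:,::-1],(768,576),interpolation=cv2.INTER_CUBIC))
    pickle.dump(p,open(f'{n}0.pkl','wb'))
    print(n,p['camera_matrix'].tolist(),p['R'].tolist(),p['t'].tolist())
    for th in('scoop','tray','bowl','ball1'):
        for r in bot.regions_of(p,th): print(n,th,round(r['p'],2),[round(float(v),1) for v in r['box']],int(r['region'].sum()))
E
```

```text
{'time': 0.0, 'ee_pos': array([0.14283629, 0.53088272, 0.23056216]), 'tcp_rot': array([-1.79921543e+02,  2.29491250e-03,  1.64942009e+02]), 'opening': 0.08545994468759742, 'q': array([ 7.49421277e+01,  5.01184297e+00,  1.00329152e+01,  9.50995295e+01,
       -2.29474800e-03,  9.00001217e+01])}
scene [[422.6511685804327, 0.0, 245.89588732382023], [0.0, 422.6511685804327, 192.64745166159594], [0.0, 0.0, 1.0]] [[0.8584882033964598, 0.5127983417638746, 0.005988765593928158], [0.27732797359230005, -0.4543952292527896, -0.8465306673095152], [-0.4313782559335914, 0.7283974439250354, -0.532306268976017]] [-0.48863350172506964, -0.06275229051419648, 1.1464210674029593]
scene scoop 0.94 [252.1, 125.2, 34.5, 55.9] 883
scene scoop 0.86 [350.4, 149.9, 38.5, 50.7] 654
scene scoop 0.76 [214.8, 191.2, 49.3, 60.0] 1235
scene tray 0.94 [155.5, 292.5, 175.0, 100.4] 10743
scene bowl 0.84 [298.6, 210.2, 77.5, 50.8] 3192
scene ball1 0.82 [152.2, 283.9, 15.9, 20.6] 222
scene ball1 0.81 [130.6, 279.0, 16.2, 16.3] 225
scene ball1 0.74 [108.8, 278.3, 17.6, 16.2] 224
top [[412.4744432669708, 0.0, 253.5738170533589], [0.0, 412.4744432669708, 190.96385671607277], [0.0, 0.0, 1.0]] [[-0.009418727681805208, -0.9998510165102626, 0.01446486613316966], [-0.9883996730921872, 0.00711608541792664, -0.151708429428235], [0.15158289415403364, -0.015725969341166067, -0.9883194423303465]] [0.07980182411294887, 0.5015427277331825, 1.1271383049501968]
top scoop 0.86 [143.3, 137.9, 37.2, 36.3] 944
top scoop 0.78 [265.2, 208.4, 37.0, 46.4] 1009
top scoop 0.61 [140.9, 245.2, 39.2, 34.1] 1083
top tray 0.78 [362.4, 183.1, 71.4, 97.5] 4142
top bowl 0.82 [246.9, 140.8, 60.1, 53.6] 2748
top ball1 0.57 [374.3, 214.0, 10.4, 10.6] 79
top ball1 0.45 [358.9, 188.2, 11.3, 9.4] 84
top ball1 0.4 [366.1, 200.1, 10.0, 9.7] 81
```

View pics/scene0.png

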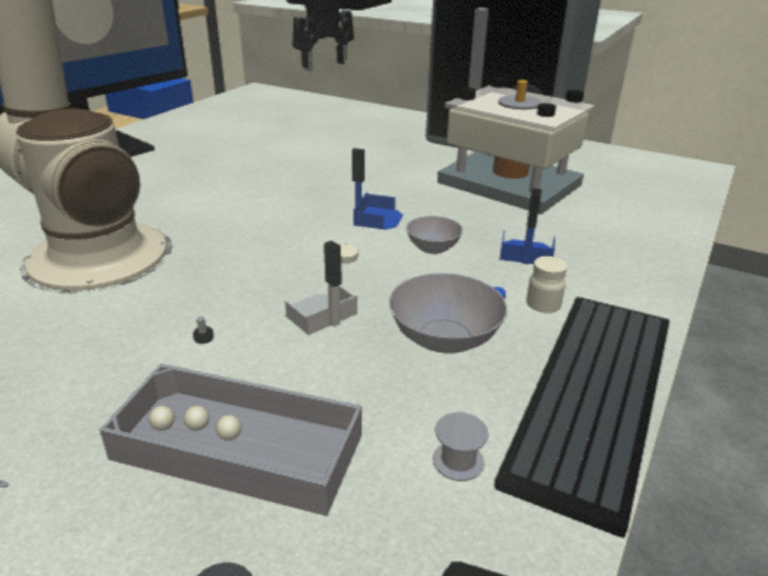

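View pics/top0.png

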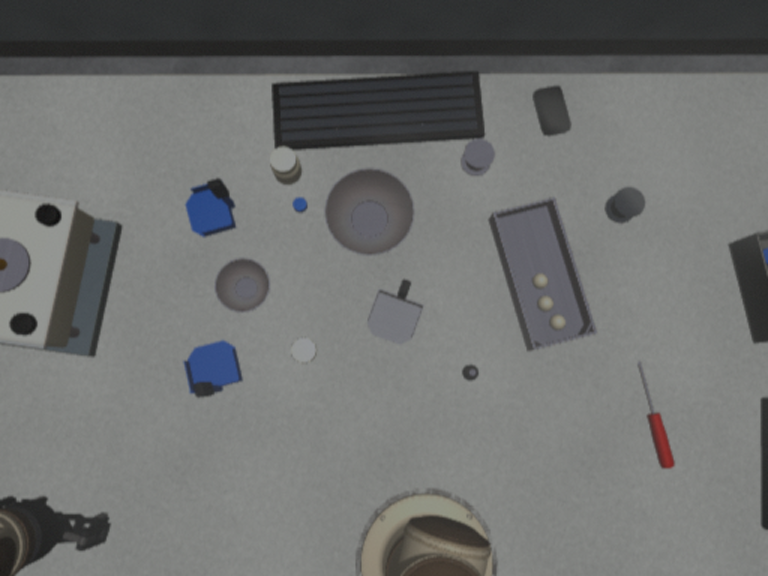

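The aim is the aluminium scoop with the black grip. Three things could be taken for it, all with black grips (pixels in the 768-wide scene picture):
- Grey scoop at (325,290), which is (395,310) in top.
- Blue scoop at (378,205).
- Blue scoop at (528,240).

The grey one is aluminium, so I choose it. The larger bowl is at (447,312). The three balls are at (161,417), (197,417) and (228,427), near the tray end with the cut corners, which is closest to the robot.

Next I check a close crop and fit the poses.

```bash
cat > h.py <<'E'
import numpy as np,cv2
from scipy.optimize import minimize
def proj(p,X):
    c=X@np.array(p['R']).T+np.array(p['t']); K=np.array(p['camera_matrix']); u=c@K.T; return u[:,:2]/u[:,2:]
def box(x0,x1,y0,y1,z0,z1): return np.array([[x,y,z] for x in(x0,x1) for y in(y0,y1) for z in(z0,z1)])/1000.
lip=np.array([[x,y,z] for x,y in((-42,-46),(-42,46),(24,46),(24,-46),(42,28),(42,-28)) for z in(0,2)])/1000.
SCOOP=[lip,box(-42,20,-46,-44,0,30),box(-42,20,44,46,0,30),box(-44,-42,-46,46,0,34),box(-51,-39,-6,6,0,75),box(-57,-33,-8,8,75,140)]
TRAY=[box(-135,135,-62,62,0,48)]
def ring(d,z,n=60):
    a=np.linspace(0,2*np.pi,n); return np.c_[d/2*np.cos(a),d/2*np.sin(a),z+0*a]/1000.
BOWL=[np.r_[ring(170,60),ring(80,0)]]
def place(P,v):
    a=v[2]; R=np.array([[np.cos(a),-np.sin(a),0],[np.sin(a),np.cos(a),0],[0,0,1]]); return P@R.T+np.array([v[0],v[1],0])
S=4
def render(p,parts,v):
    m=np.zeros((384*S,512*S),np.uint8)
    for P in parts:
        uv=proj(p,place(P,v)); h=cv2.convexHull(((uv+.5)*S).astype(np.float32)); cv2.fillConvexPoly(m,np.round(h).astype(np.int32),1)
    return cv2.resize(m.astype(np.float32),(512,384),interpolation=cv2.INTER_AREA)
def fit(pics,masks,parts,v0,yaw=True):
    def f(v):
        vv=[v[0],v[1],v[2]*0.1*10 if yaw else v0[2]]; c=0
        for p,m in zip(pics,masks):
            r=render(p,parts,vv); c+=1-np.minimum(r,m).sum()/np.maximum(r,m).sum()
        return c
    n=3
    sim=np.array([v0]+[np.array(v0)+d for d in ([.015,0,0],[0,.015,0],[0,0,.15])])
    return minimize(f,v0,method='Nelder-Mead',options=dict(initial_simplex=sim,xatol=1e-5,fatol=1e-6,maxiter=400))
def back(p,uv,z):
    R=np.array(p['R']);t=np.array(p['t']);K=np.array(p['camera_matrix']); d=R.T@np.linalg.solve(K,[uv[0],uv[1],1]); c=-R.T@t
    return c+d*(z-c[2])/d[2]
E
python3 - <<'E'
from h import *; from workcell import bot
ps=[bot.camera('scene'),bot.camera('top')]
def pick(p,th,c): return min(bot.regions_of(p,th),key=lambda r:np.hypot(r['box'][0]-c[0],r['box'][1]-c[1]))
out={}
for th,parts,cs,yaws in(('scoop',SCOOP,((215,191),(265,208)),(np.pi,2.9,-2.9,0)),('tray',TRAY,((155,292),(362,183)),(np.pi,2.8,-2.8)),('bowl',BOWL,((298,210),(247,141)),(0,))):
    rs=[pick(p,th,c) for p,c in zip(ps,cs)]; ms=[r['region'].astype(np.float32) for r in rs]
    x0=back(ps[1],rs[1]['box'][:2],0.02)
    best=min((fit(ps,ms,parts,[x0[0],x0[1],y],th!='bowl') for y in yaws),key=lambda r:r.fun)
    print(th,best.x.round(4),np.degrees(best.x[2]).round(2),best.fun)
    for i in(0,1):
        b=fit([ps[i]],[ms[i]],parts,best.x,th!='bowl'); print('   single',i,b.x.round(4),np.degrees(b.x[2]).round(2),b.fun)
    out[th]=best.x
np.savez('poses.npz',**out)
for i,n in((0,'scene'),(1,'top')):
    for r in bot.regions_of(ps[i],'ball1'): print(n,r['p'],back(ps[i],r['box'][:2],0.023).round(4))
im=[]
for i,(c,w) in enumerate((((215,191),64),((265,208),64))):
    big=cv2.resize(ps[i]['image'][:,:,::-1],None,fx=6,fy=6,interpolation=cv2.INTER_CUBIC)
    for P in SCOOP:
        h=cv2.convexHull(((proj(ps[i],place(P,out['scoop']))+.5)*6).astype(np.float32)).astype(int); cv2.polylines(big,[h],True,(0,0,255) if i+1 else 0,1)
    im.append(big[(c[1]-32)*6:(c[1]+32)*6,(c[0]-32)*6:(c[0]+32)*6])
cv2.imwrite('pics/crop1.png',np.hstack(im))
E
```

```text
scoop [0.444  0.0529 2.7667] 158.52 0.195337176322937
   single 0 [0.441  0.0541 2.7447] 157.26 0.08885401487350464
   single 1 [0.4465 0.0523 2.7888] 159.79 0.04647761583328247
tray [ 0.5269 -0.2303 -2.8868] -165.4 0.20267713069915771
   single 0 [ 0.5233 -0.2293 -2.9005] -166.19 0.08769935369491577
   single 1 [ 0.5295 -0.2309 -2.889 ] -165.53 0.09204792976379395
bowl [0.6436 0.0965 0.0296] 1.7 0.10248434543609619
   single 0 [0.6404 0.0968 0.0582] 3.34 0.05608844757080078
   single 1 [0.645  0.0964 0.0804] 4.6 0.022838711738586426
scene 0.71 [ 0.5098 -0.228   0.023 ]
scene 0.68 [ 0.4672 -0.2347  0.023 ]
scene 0.55 [ 0.4338 -0.2558  0.023 ]
```

View pics/crop1.png

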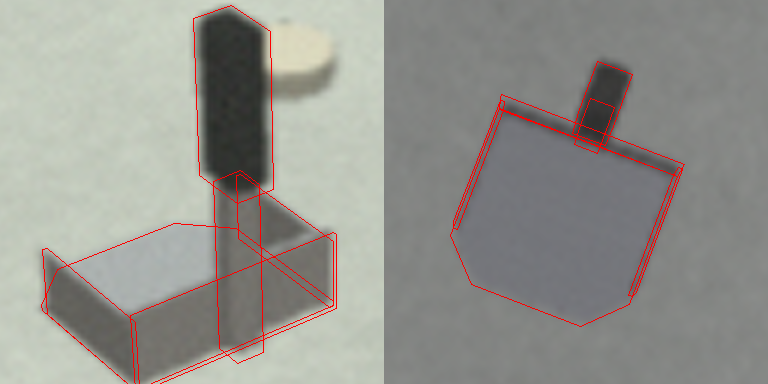

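The crop confirms it: grey pan with a black grip, and the model outline fits in both views. The scene and top cameras disagree by about 5 mm in x for every object, so that is a calibration bias and I'll check it later against the gripper. I start the swing over, turning the tool so that the last joint stays in range later.

Call:
step_arm(dr=[[0,0,0.14],[0,0,0.28],[0,0,0.42],[0,0,0.56],[0,0,0.7],[0,0,0.84],[0,0,0.98],[0,0,1.12]], xyz=[[-0.6,-0.5,0],[-1.3,-1.1,0],[-2.1,-1.8,0],[-2.9,-2.4,0],[-3.6,-3.1,0],[-4.4,-3.7,0],[-5.1,-4.3,0],[-5.75,-4.85,0]], gripper=[1,1,1,1,1,1,1,1])

```text
time: 1.8
ee_pos: [0.3152, 0.2825, 0.2315]
tcp_rot: [180.0, -0.0, 100.4]
wrist_force: [0.5, -0.1, 0.4]
opening: 0.0857
```

```bash
cat > plan.py <<'E'
import numpy as np
from scipy.spatial.transform import Rotation as Ro
from workcell import bot
def rot(rpy): return Ro.from_euler('xyz',rpy,degrees=True)
def plan(pos,rpy):
    o=bot.get_obs(); R=rot(o['tcp_rot']); 
    d=R.inv().apply(np.array(pos)-o['ee_pos'])/0.04; w=(R.inv()*rot(rpy)).as_rotvec()
    print('t',round(o['time'],2),'now',o['ee_pos'].round(4),o['tcp_rot'].round(2),'q',o['q'].round(1)); print('xyz',d.round(3),'dr',w.round(4),'F',o['wrist_force'].round(1),'open',round(o['opening'],4))
E
python3 -c "
from plan import *
plan([0.4864,0.0367,0.231],[180,0,-21.3])"
```

```text
t 1.8 now [0.3152 0.2825 0.2315] [ 1.7997e+02 -2.0000e-02  1.0043e+02] q [ 41.9 -12.2  -6.2  96.   -0.  121.4]
xyz [-6.819  3.096  0.012] dr [ 0.0000e+00 -7.0000e-04  2.1245e+00] F [ 0.5 -0.1  0.4] open 0.0857
```

The last joint turns the other way from what I assumed (yaw = q1 − q6 + 180), so tool yaw +158.7 is the orientation that keeps it in range. I turn back.

```bash
python3 -c "
from plan import *
plan([0.4864,0.0367,0.231],[180,0,158.7])"
```

```text
t 1.8 now [0.3152 0.2825 0.2315] [ 1.7997e+02 -2.0000e-02  1.0043e+02] q [ 41.9 -12.2  -6.2  96.   -0.  121.4]
xyz [-6.819  3.096  0.012] dr [ 6.0000e-04  0.0000e+00 -1.0171e+00] F [ 0.5 -0.1  0.4] open 0.0857
```

Call:
step_arm(dr=[[0,0,-0.12],[0,0,-0.25],[0,0,-0.38],[0,0,-0.51],[0,0,-0.64],[0,0,-0.77],[0,0,-0.9],[0,0,-1.017]], xyz=[[-0.6,0.3,0],[-1.5,0.7,0],[-2.5,1.1,0],[-3.5,1.6,0],[-4.5,2.0,0],[-5.5,2.5,0],[-6.3,2.9,0],[-6.82,3.1,0]], gripper=[1,1,1,1,1,1,1,1])

```text
time: 2.6
ee_pos: [0.4887, 0.0369, 0.231]
tcp_rot: [-180.0, 0.0, 159.3]
wrist_force: [0.7, 0.4, -1.5]
opening: 0.0854
```

```bash
python3 - <<'E'
from plan import *
from h import *
plan([0.4864,0.0367,0.231],[180,0,158.7])
p=bot.camera('wrist'); v=np.load('poses.npz')['scoop']
big=cv2.resize(p['image'][:,:,::-1],None,fx=1.5,fy=1.5)
cv2.imwrite('pics/wrist_raw.png',big.copy())
for r in bot.regions_of(p,'scoop'): print(r['p'],r['box'])
for P in SCOOP:
    h=cv2.convexHull(((proj(p,place(P,v))+.5)*1.5).astype(np.float32)).astype(int); cv2.polylines(big,[h],True,(0,0,255),1)
cv2.imwrite('pics/wrist1.png',big)
E
```

```text
t 2.6 now [0.4887 0.0369 0.231 ] [-1.7999e+02  1.0000e-02  1.5927e+02] q [ 4.3 -3.2  1.7 95.  -0.  25.1]
xyz [ 0.051 -0.024  0.   ] dr [-0.0002  0.0002  0.0099] F [ 0.7  0.4 -1.5] open 0.0854
0.62 [259.1, 139.2, 92.3, 134.3]
```

View pics/wrist1.png

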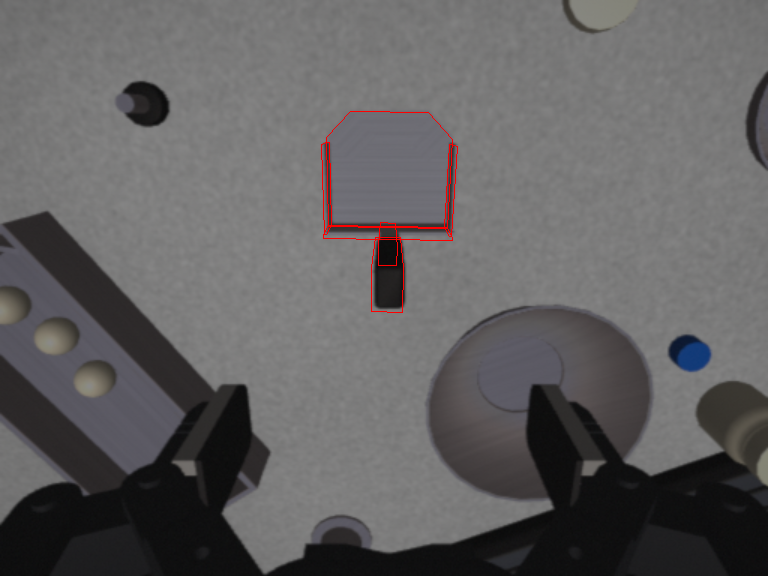

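The wrist view shows the model outline lying on the grey scoop. Its grip at (388,270) is centred between the fingers at about (240..530,430). I descend to grip height.

Call:
step_arm(dr=[[0,0,0.01],[0,0,0.01],[0,0,0.01],[0,0,0.01],[0,0,0.01],[0,0,0.01],[0,0,0.01],[0,0,0.01]], xyz=[[0.06,-0.02,0.3],[0.06,-0.02,0.8],[0.06,-0.02,1.4],[0.06,-0.02,2.0],[0.06,-0.02,2.6],[0.06,-0.02,3.1],[0.06,-0.02,3.4],[0.06,-0.02,3.42]], gripper=[1,1,1,1,1,1,1,1])

```text
time: 3.5
ee_pos: [0.4839, 0.0397, 0.0933]
tcp_rot: [-180.0, -0.1, 158.4]
wrist_force: [0.0, 0.1, 0.2]
opening: 0.0853
```

Call:
step_arm(dr=[[0,0,0],[0,0,0],[0,0,0],[0,0,0],[0,0,0],[0,0,0],[0,0,0],[0,0,0]], xyz=[[0,0,0],[0,0,0],[0,0,0],[0,0,0],[0,0,0],[0,0,0],[0,0,0],[0,0,0]], gripper=[0.7,0.4,0.1,0,0,0,0,0], squeeze=90)

```text
time: 4.3
ee_pos: [0.4851, 0.0393, 0.0948]
tcp_rot: [180.0, 0.0, 158.5]
wrist_force: [0.5, -0.4, 4.1]
opening: 0.0149
```

```bash
python3 - <<'E'
from plan import *
from h import *
plan([0.4864,0.0367,0.231],[180,0,158.7])
ps=[bot.camera('scene'),bot.camera('top')]; ims=[]
for p,c in zip(ps,((215,185),(265,200))):
    rs=bot.regions_of(p,'scoop'); print([ (round(r['p'],2),r['box']) for r in rs])
    ims.append(cv2.resize(p['image'][c[1]-40:c[1]+40,c[0]-50:c[0]+50,::-1],(400,320),interpolation=cv2.INTER_CUBIC))
cv2.imwrite('pics/grip.png',np.hstack(ims))
E
```

```text
t 4.3 now [0.4851 0.0393 0.0948] [1.7998e+02 4.0000e-02 1.5846e+02] q [  4.6  -4.2 -14.2  79.9  -0.   26.2]
xyz [-0.056 -0.048 -3.404] dr [ 0.0003  0.0007 -0.0041] F [ 0.5 -0.4  4.1] open 0.0149
[(0.87, [353.2, 151.4, 36.5, 49.6]), (0.84, [213.9, 193.8, 52.9, 58.3]), (0.77, [251.9, 125.1, 29.9, 57.1])]
[(0.96, [142.5, 244.9, 41.2, 35.5]), (0.92, [140.6, 137.4, 34.7, 40.0]), (0.6, [250.2, 210.4, 9.3, 36.5])]
```

View pics/grip.png

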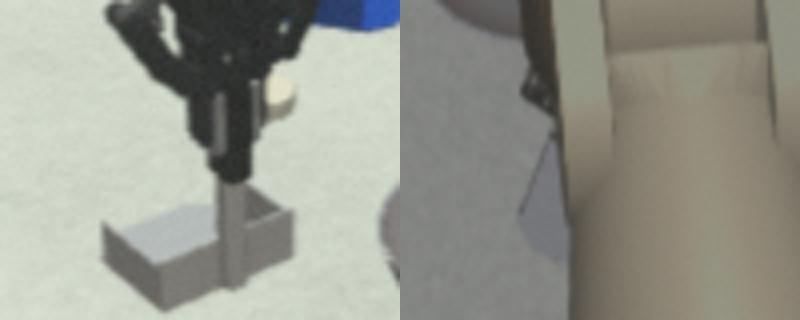

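The grip is closed on the handle with an opening of 14.9 mm. With the scoop standing on the bench the TCP z is 0.0948, which is my height reference. I lift it and carry it over the −x end of the tray.

```bash
python3 -c "
from plan import *
plan([0.6287,-0.204,0.225],[180,0,-165.5])"
```

```text
t 4.5 now [0.4851 0.0393 0.0949] [1.7998e+02 4.0000e-02 1.5846e+02] q [  4.6  -4.2 -14.2  79.9  -0.   26.2]
xyz [-5.574 -4.339 -3.251] dr [ 1.000e-04  8.000e-04 -6.289e-01] F [ 0.4 -0.6  6. ] open 0.0151
```

Call:
step_arm(dr=[[0,0,0],[0,0,0],[0,0,-0.05],[0,0,-0.13],[0,0,-0.22],[0,0,-0.31],[0,0,-0.4],[0,0,-0.49]], xyz=[[0,0,-0.5],[0,0,-1.3],[-0.3,-0.2,-2.1],[-0.8,-0.6,-2.8],[-1.5,-1.2,-3.25],[-2.3,-1.8,-3.25],[-3.1,-2.4,-3.25],[-3.9,-3.0,-3.25]], gripper=[0,0,0,0,0,0,0,0])

```text
time: 5.3
ee_pos: [0.5863, -0.1309, 0.2238]
tcp_rot: [180.0, -0.1, -173.2]
wrist_force: [0.0, -0.1, -1.8]
opening: 0.0154
```

```bash
python3 -c "
from plan import *
plan([0.6287,-0.204,0.225],[180,0,-165.5])"
```

```text
t 5.3 now [ 0.5863 -0.1309  0.2238] [ 1.7997e+02 -6.0000e-02 -1.7323e+02] q [-12.6  12.1  17.2  95.2   0.  -19.4]
xyz [-0.836 -1.939 -0.033] dr [ 0.0005 -0.0011 -0.135 ] F [ 0.  -0.1 -1.8] open 0.0154
```

Call:
step_arm(dr=[[0,0,-0.05],[0,0,-0.09],[0,0,-0.12],[0,0,-0.135],[0,0,-0.135],[0,0,-0.135],[0,0,-0.135],[0,0,-0.135]], xyz=[[-0.3,-0.6,0],[-0.6,-1.2,0],[-0.75,-1.7,0],[-0.83,-1.9,-0.03],[-0.84,-1.94,-0.03],[-0.84,-1.94,-0.03],[-0.84,-1.94,-0.03],[-0.84,-1.94,-0.03]], gripper=[0,0,0,0,0,0,0,0])

```text
time: 6.1
ee_pos: [0.628, -0.202, 0.2261]
tcp_rot: [-180.0, 0.0, -165.7]
wrist_force: [0.2, -0.3, -1.5]
opening: 0.0149
```

```bash
cat >> h.py <<'E'
def tool2scoop(o,off=(0.045,0,0.0948)):
    # returns 4x4 pose of scoop given obs; off: scoop origin in tool frame
    from scipy.spatial.transform import Rotation as Ro
    R=Ro.from_euler('xyz',o['tcp_rot'],degrees=True).as_matrix()
    T=np.eye(4); T[:3,3]=o['ee_pos']+R@np.array(off); T[:3,:3]=R@np.diag([1,-1,-1]); return T
def pl(T,P): return P@T[:3,:3].T+T[:3,3]
E
python3 - <<'E'
from plan import *
from h import *
plan([0.6287,-0.204,0.225],[180,0,-165.5])
o=bot.get_obs(); T=tool2scoop(o)
tv=[0.527,-0.2303,np.radians(-165.5)]
Z=48;rim_in=np.array([[-130,-56,Z],[130,-56,Z],[130,56,Z],[-130,56,Z]])/1000.
fl=np.array([[-130,-56,8],[112,-56,8],[130,-38,8],[130,38,8],[112,56,8],[-130,56,8]])/1000.
for n in('wrist','scene','top'):
    p=bot.camera(n); k=1.5; big=cv2.resize(p['image'][:,:,::-1],None,fx=k,fy=k,interpolation=cv2.INTER_CUBIC)
    cv2.imwrite(f'pics/{n}2raw.png',big)
    for P in SCOOP:
        h=cv2.convexHull(((proj(p,pl(T,P))+.5)*k).astype(np.float32)).astype(int); cv2.polylines(big,[h],True,(0,0,255),1)
    for P,c in((rim_in,(0,255,0)),(fl,(255,0,0))):
        cv2.polylines(big,[((proj(p,place(P,tv))+.5)*k).astype(int)],True,c,1)
    cv2.imwrite(f'pics/{n}2.png',big)
    for r in bot.regions_of(p,'ball1'): print(n,round(r['p'],2),r['box'],back(p,r['box'][:2],.023).round(4))
E
```

```text
t 6.1 now [ 0.628  -0.202   0.2261] [-1.7999e+02  2.0000e-02 -1.6569e+02] q [-17.8  20.9  28.3  97.4   0.  -32.1]
xyz [-0.005 -0.054  0.028] dr [-0.0001  0.0004 -0.0032] F [ 0.2 -0.3 -1.5] open 0.0149
wrist 0.75 [264.8, 40.5, 26.1, 32.4] [ 0.5102 -0.2265  0.023 ]
wrist 0.63 [267.1, 5.5, 26.1, 5.9] [ 0.4807 -0.232   0.023 ]
scene 0.68 [151.4, 285.4, 19.3, 19.9] [ 0.5116 -0.2293  0.023 ]
scene 0.5 [108.2, 278.1, 17.1, 15.9] [ 0.4328 -0.2556  0.023 ]
scene 0.49 [131.7, 278.1, 13.7, 14.5] [ 0.4689 -0.2337  0.023 ]
top 0.41 [358.1, 187.9, 10.6, 15.6] [ 0.5112 -0.2251  0.023 ]
```

View pics/wrist2.png

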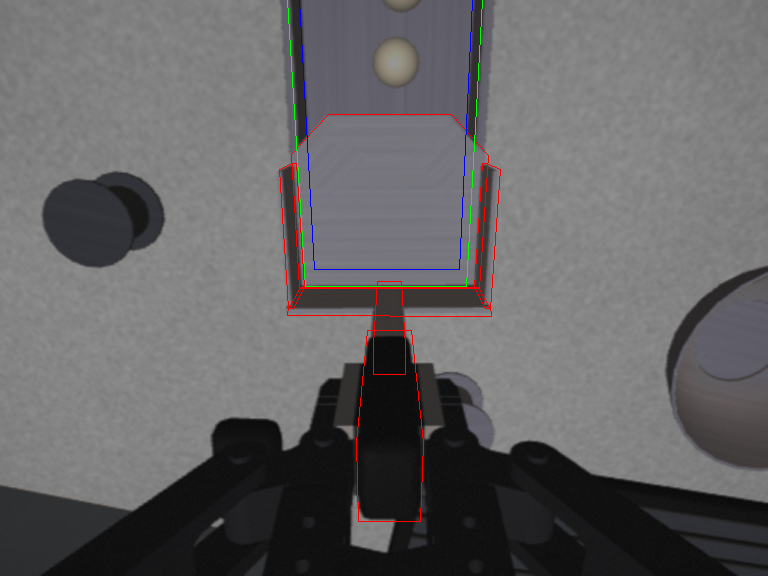

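View pics/scene2.png

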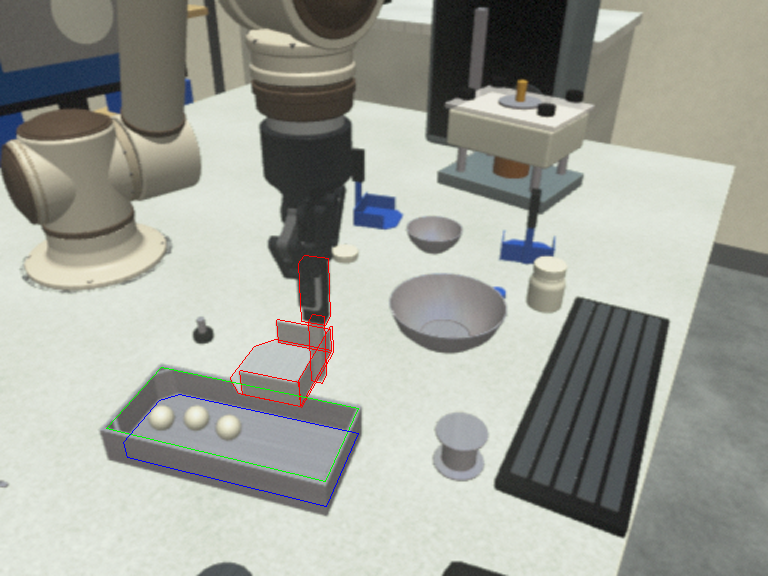

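View pics/top2.png

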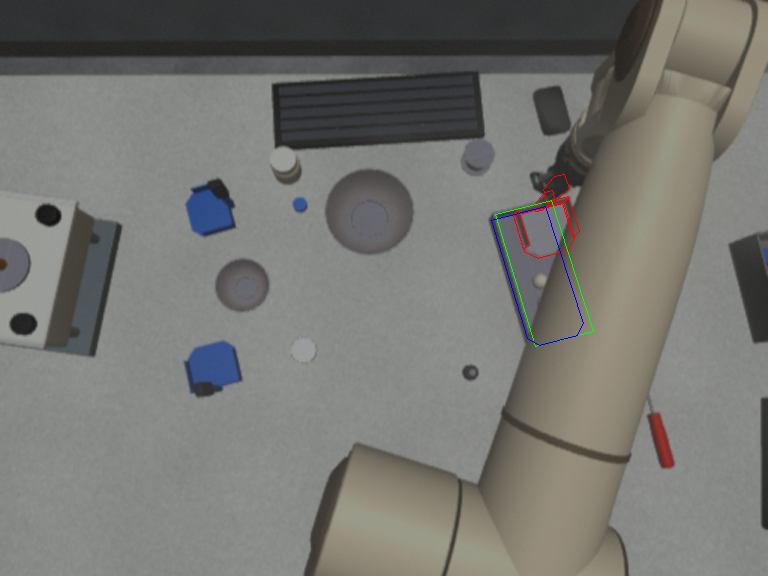

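```bash
python3 - <<'E'
import cv2,numpy as np
a=cv2.imread('pics/wrist2.png')[0:190,240:540]; b=cv2.imread('pics/scene2.png')[240:520,90:370]
cv2.imwrite('pics/z1.png',cv2.resize(a,None,fx=2.6,fy=2.6,interpolation=cv2.INTER_CUBIC))
cv2.imwrite('pics/z2.png',cv2.resize(b,None,fx=2.1,fy=2.1,interpolation=cv2.INTER_CUBIC))
E
```

```text
(no output)
```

View pics/z1.png

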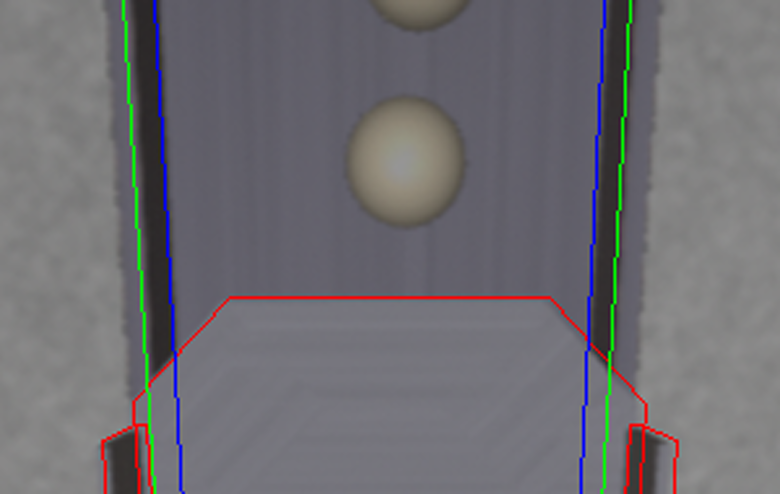

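View pics/z2.png

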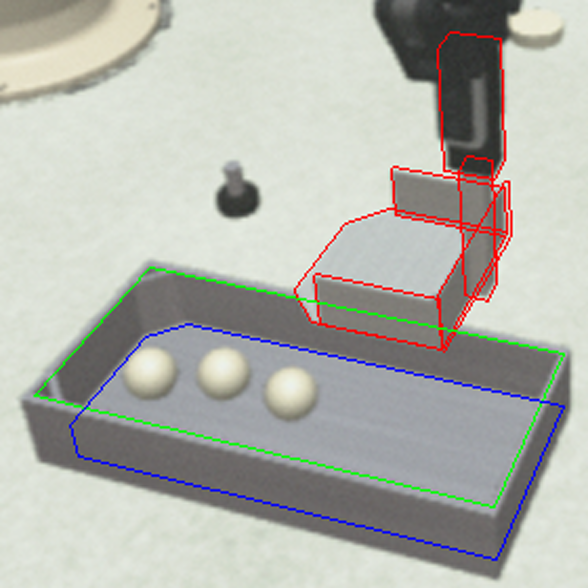

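The scoop model driven from the tool pose matches the picture, and so do the tray walls. The first ball, at (396,62) in the wrist view, sits at about tray x = 16 mm, ahead of where the lip will come down (−18 mm). I descend.

Call:
step_arm(dr=[[0,0,0],[0,0,0],[0,0,0],[0,0,0],[0,0,0],[0,0,0],[0,0,0],[0,0,0]], xyz=[[0,-0.05,0.3],[0,-0.05,0.8],[0,-0.05,1.3],[0,-0.05,1.8],[0,-0.05,2.3],[0,-0.05,2.7],[0,-0.05,2.95],[0,-0.05,3.05]], gripper=[0,0,0,0,0,0,0,0])

```text
time: 7.2
ee_pos: [0.6282, -0.2047, 0.1028]
tcp_rot: [180.0, -0.0, -165.7]
wrist_force: [-4.1, 1.5, 12.7]
opening: 0.0145
```

```bash
python3 -c "
from plan import *
plan([0.6287,-0.204,0.1028],[180,0,-165.5])"
```

```text
t 7.2 now [ 0.6282 -0.2047  0.1028] [ 1.7996e+02 -4.0000e-02 -1.6573e+02] q [-18.1  19.7  13.1  83.5   0.  -32.3]
xyz [-0.016  0.014 -0.   ] dr [ 0.0006 -0.0007 -0.0039] F [-4.1  1.5 12.7] open 0.0145
```

```bash
python3 -c "
from plan import *
plan([0.4897,-0.2399,0.1028],[180,0,-165.5])"
```

```text
t 7.2 now [ 0.6282 -0.2047  0.1028] [ 1.7996e+02 -4.0000e-02 -1.6573e+02] q [-18.1  19.7  13.1  83.5   0.  -32.3]
xyz [3.573e+00 1.000e-03 3.000e-03] dr [ 0.0006 -0.0007 -0.0039] F [-4.1  1.5 12.7] open 0.0145
```

Call:
step_arm(dr=[[0,0,0],[0,0,0],[0,0,0],[0,0,0],[0,0,0],[0,0,0],[0,0,0],[0,0,0]], xyz=[[0.1,0,0],[0.3,0,0],[0.5,0,0],[0.7,0,0],[0.9,0,0],[1.1,0,0],[1.3,0,0],[1.5,0,0]], gripper=[0,0,0,0,0,0,0,0])

```text
time: 8.0
ee_pos: [0.5698, -0.2197, 0.1038]
tcp_rot: [-180.0, 0.0, -165.7]
wrist_force: [0.1, -1.1, -0.7]
opening: 0.0146
```

Call:
step_arm(dr=[[0,0,0],[0,0,0],[0,0,0],[0,0,0],[0,0,0],[0,0,0],[0,0,0],[0,0,0]], xyz=[[0.2,0,0],[0.4,0,0],[0.6,0,0],[0.8,0,0],[1.0,0,0],[1.2,0,0],[1.35,0,0],[1.4,0,0]], gripper=[0,0,0,0,0,0,0,0])

```text
time: 8.8
ee_pos: [0.5156, -0.2336, 0.1038]
tcp_rot: [-180.0, 0.0, -165.7]
wrist_force: [0.7, -0.1, -0.7]
opening: 0.015
```

```bash
cat > look.py <<'E'
from plan import *
from h import *
import sys
def look(tag,names=('wrist','scene'),tv=[0.527,-0.2303,np.radians(-165.5)],scoopdraw=True):
    o=bot.get_obs(); T=tool2scoop(o); ims=[]
    Z=48;rim_in=np.array([[-130,-56,Z],[130,-56,Z],[130,56,Z],[-130,56,Z]])/1000.
    fl=np.array([[-130,-56,8],[112,-56,8],[130,-38,8],[130,38,8],[112,56,8],[-130,56,8]])/1000.
    for n in names:
        p=bot.camera(n); k=1.5; big=cv2.resize(p['image'][:,:,::-1],None,fx=k,fy=k,interpolation=cv2.INTER_CUBIC)
        cv2.imwrite(f'pics/{tag}_{n}_raw.png',big)
        if scoopdraw:
            for P in SCOOP:
                h=cv2.convexHull(((proj(p,pl(T,P))+.5)*k).astype(np.float32)).astype(int); cv2.polylines(big,[h],True,(0,0,255),1)
        for P,c in((rim_in,(0,255,0)),(fl,(255,0,0))):
            cv2.polylines(big,[((proj(p,place(P,tv))+.5)*k).astype(int)],True,c,1)
        cv2.imwrite(f'pics/{tag}_{n}.png',big)
E
python3 -c "
from look import *
plan([0.4897,-0.2399,0.1028],[180,0,-165.5]); look('s1')"
```

```text
t 8.8 now [ 0.5156 -0.2336  0.1038] [-180.      0.   -165.74] q [-24.4   6.5  -2.3  81.1  -0.  -38.6]
xyz [0.667 0.006 0.025] dr [-0.      0.     -0.0042] F [ 0.7 -0.1 -0.7] open 0.015
```

View pics/s1_wrist.png

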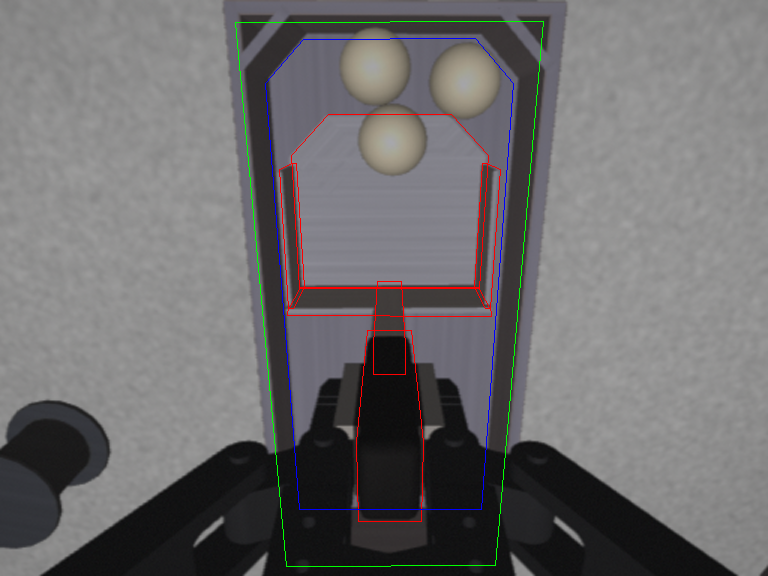

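View pics/s1_scene.png

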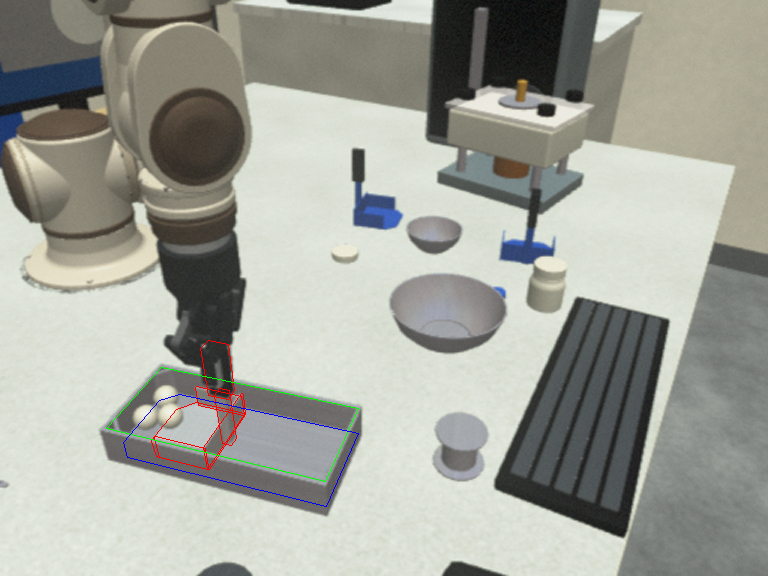

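```bash
python3 - <<'E'
import cv2,numpy as np
a=cv2.imread('pics/s1_wrist.png')[0:190,220:570]; b=cv2.imread('pics/s1_wrist_raw.png')[0:120,220:570]
cv2.imwrite('pics/z3.png',cv2.resize(np.vstack([a,b]),None,fx=1.9,fy=1.9,interpolation=cv2.INTER_CUBIC))
E
```

```text
(no output)
```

View pics/z3.png

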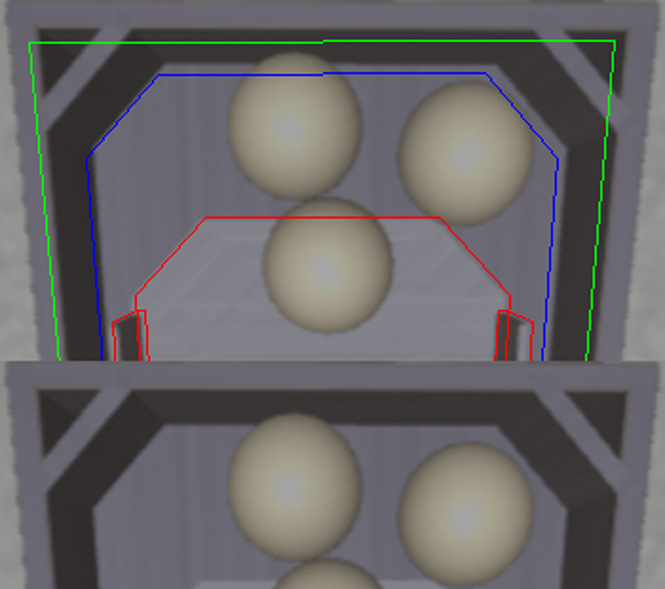

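The wrist view puts the far wall 2.3 mm beyond the model and 1.8 mm to the right, so the lip gap is about 33 mm. All three balls are ahead of or on the lip. I slide on 28 mm with a slight downward bias.

Call:
step_arm(dr=[[0,0,0],[0,0,0],[0,0,0],[0,0,0],[0,0,0],[0,0,0],[0,0,0],[0,0,0]], xyz=[[0.05,0.01,0.02],[0.15,0.02,0.02],[0.26,0.03,0.02],[0.37,0.04,0.02],[0.48,0.04,0.02],[0.58,0.04,0.02],[0.66,0.04,0.02],[0.7,0.04,0.02]], gripper=[0,0,0,0,0,0,0,0])

```text
time: 9.7
ee_pos: [0.4884, -0.2389, 0.103]
tcp_rot: [-180.0, 0.0, -165.7]
wrist_force: [-0.0, 0.8, -0.1]
opening: 0.015
```

```bash
python3 -c "
from look import *
plan([0.4897,-0.2399,0.1028],[180,0,-165.5]); look('s2',('wrist',))
a=cv2.imread('pics/s2_wrist.png')[0:330,220:570]
cv2.imwrite('pics/z4.png',cv2.resize(a,None,fx=1.7,fy=1.7,interpolation=cv2.INTER_CUBIC))"
```

```text
t 9.7 now [ 0.4884 -0.2389  0.103 ] [-179.99    0.   -165.74] q [-26.1   3.5  -5.7  80.8  -0.  -40.3]
xyz [-0.026 -0.032  0.004] dr [-0.0002  0.     -0.0041] F [-0.   0.8 -0.1] open 0.015
```

View pics/z4.png

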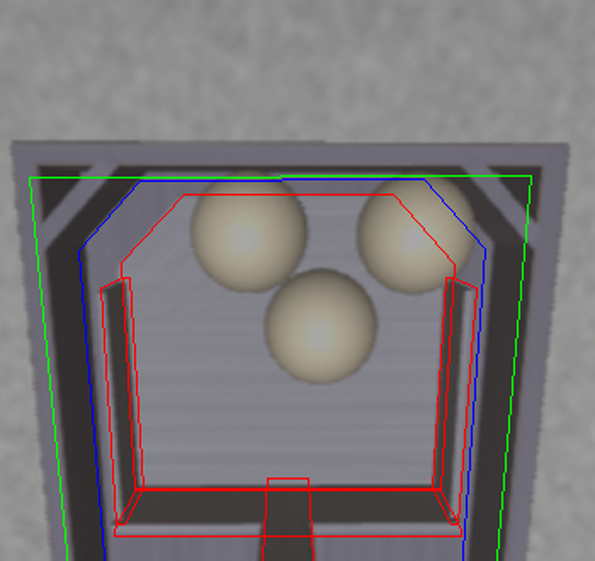

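The lip gap is now about 5.4 mm, and the ball contact points are inside the lip. I press on 1.2 mm and tilt the lip up 20° about the rear edge.

Call:
step_arm(dr=[[0,0,0],[0,0.044,0],[0,0.087,0],[0,0.14,0],[0,0.19,0],[0,0.25,0],[0,0.305,0],[0,0.36,0]], xyz=[[0.03,0,0],[-0.07,0,0],[-0.18,0,-0.01],[-0.3,0,-0.02],[-0.42,0,-0.03],[-0.56,0,-0.03],[-0.68,0,-0.03],[-0.8,0,-0.03]], gripper=[0,0,0,0,0,0,0,0])

```text
time: 10.55
ee_pos: [0.5199, -0.2307, 0.1037]
tcp_rot: [180.0, -20.8, -165.7]
wrist_force: [-0.2, -0.1, -2.9]
opening: 0.0151
```

```bash
python3 -c "
from look import *
plan([0.4897,-0.2399,0.1028],[180,0,-165.5]); look('s3',('wrist',))
a=cv2.imread('pics/s3_wrist.png')[0:400,170:620]
cv2.imwrite('pics/z5.png',cv2.resize(a,None,fx=1.4,fy=1.4,interpolation=cv2.INTER_CUBIC))"
```

```text
t 10.55 now [ 0.5199 -0.2307  0.1037] [ 179.99  -20.78 -165.7 ] q [-18.4  24.8  17.1 100.  -11.  -31. ]
xyz [ 0.729 -0.036  0.301] dr [ 0.0008 -0.3626 -0.0035] F [-0.2 -0.1 -2.9] open 0.0151
```

View pics/z5.png

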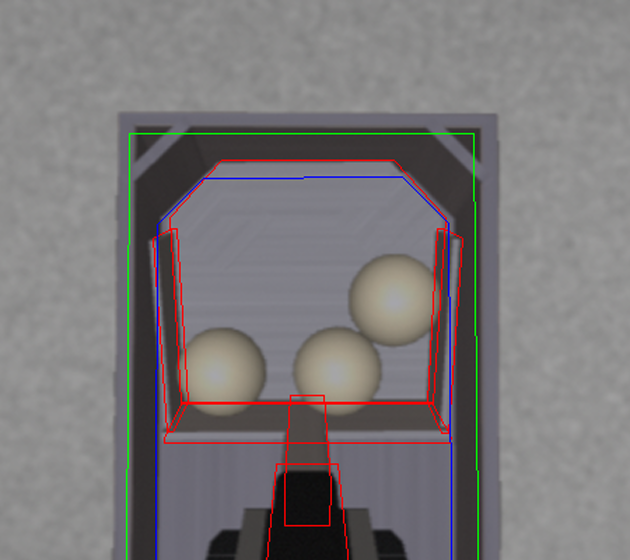

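All three balls are in the scoop and the lip is up. I lift straight up 120 mm.

Call:
step_arm(dr=[[0,0,0],[0,0,0],[0,0,0],[0,0,0],[0,0,0],[0,0,0],[0,0,0],[0,0,0]], xyz=[[0.07,0,-0.19],[0.18,0,-0.47],[0.32,0,-0.84],[0.5,0,-1.31],[0.67,0,-1.78],[0.85,0,-2.24],[0.98,0,-2.57],[1.06,0,-2.8]], gripper=[0,0,0,0,0,0,0,0])

```text
time: 11.4
ee_pos: [0.5191, -0.2313, 0.227]
tcp_rot: [-179.9, -20.4, -165.8]
wrist_force: [0.2, 0.2, -2.1]
opening: 0.0153
```

```bash
cat >> plan.py <<'E'
def sc(lip,yaw,a):
    """target: lip centre (scoop x 42) at lip, lip heading yaw deg, lip down a deg"""
    R=rot([180,0,yaw])*Ro.from_rotvec([0,-np.radians(a),0])
    p=np.array(lip)-R.apply([0.087,0,0.0948]); rpy=R.as_euler('xyz',degrees=True)
    print('TCP target',p.round(4),rpy.round(1)); plan(p,rpy)
E
python3 -c "
from plan import *
sc([0.6425,0.0715,0.125],90,-20.8)
sc([0.6425,0.0715,0.08],90,45)
o=bot.get_obs();R=rot(o['tcp_rot']);print('worldz in tool',R.inv().apply([0,0,1]).round(3))"
```

```text
TCP target [ 0.6425 -0.0435  0.1827] [180.  -20.8  90. ]
t 11.4 now [ 0.5191 -0.2313  0.227 ] [-179.88  -20.41 -165.8 ] q [-18.5  25.4  31.6 113.6 -11.  -31.1]
xyz [-4.269  3.793 -0.415] dr [-0.6416  0.0066  1.7025] F [ 0.2  0.2 -2.1] open 0.0153
TCP target [0.6425 0.077  0.2086] [180.  45.  90.]
t 11.4 now [ 0.5191 -0.2313  0.227 ] [-179.88  -20.41 -165.8 ] q [-18.5  25.4  31.6 113.6 -11.  -31.1]
xyz [-4.736  6.712 -1.284] dr [ 0.402  -0.7948  1.8516] F [ 0.2  0.2 -2.1] open 0.0153
worldz in tool [ 0.349 -0.002 -0.937]
```

Call:
step_arm(dr=[[-0.02,0,0.05],[-0.06,0,0.15],[-0.1,0,0.27],[-0.145,0,0.39],[-0.19,0,0.51],[-0.235,0,0.63],[-0.28,0,0.75],[-0.32,0,0.85]], xyz=[[-0.12,0.11,-0.04],[-0.35,0.34,-0.13],[-0.62,0.61,-0.23],[-0.89,0.87,-0.34],[-1.16,1.14,-0.44],[-1.44,1.41,-0.54],[-1.71,1.67,-0.64],[-1.94,1.9,-0.73]], gripper=[0,0,0,0,0,0,0,0])

```text
time: 12.2
ee_pos: [0.5812, -0.1366, 0.2246]
tcp_rot: [180.0, -20.6, 141.9]
wrist_force: [0.4, 0.6, -2.0]
opening: 0.0148
```

```bash
python3 -c "
from plan import *
sc([0.6425,0.0715,0.15],90,-20.8)"
```

```text
TCP target [ 0.6425 -0.0435  0.2077] [180.  -20.8  90. ]
t 12.2 now [ 0.5812 -0.1366  0.2246] [179.97 -20.59 141.94] q [-16.7  33.2  42.1 118.2   7.4  20.1]
xyz [0.067 2.777 0.476] dr [-0.3199  0.0033  0.848 ] F [ 0.4  0.6 -2. ] open 0.0148
```

Call:
step_arm(dr=[[-0.03,0,0.09],[-0.075,0,0.2],[-0.12,0,0.32],[-0.165,0,0.44],[-0.21,0,0.56],[-0.25,0,0.67],[-0.29,0,0.77],[-0.32,0,0.85]], xyz=[[0,0.3,0.03],[0,0.66,0.08],[0,1.05,0.15],[0.02,1.45,0.22],[0.03,1.84,0.3],[0.04,2.2,0.38],[0.06,2.53,0.44],[0.07,2.78,0.48]], gripper=[0,0,0,0,0,0,0,0])

```text
time: 13.0
ee_pos: [0.6415, -0.043, 0.2078]
tcp_rot: [179.9, -20.6, 90.0]
wrist_force: [0.5, 1.0, -2.1]
opening: 0.0151
```

```bash
cat >> look.py <<'E'
def look2(tag,names=('wrist','scene'),bowl=(0.6425,0.0965)):
    o=bot.get_obs(); T=tool2scoop(o)
    for n in names:
        p=bot.camera(n); k=1.5; big=cv2.resize(p['image'][:,:,::-1],None,fx=k,fy=k,interpolation=cv2.INTER_CUBIC)
        for P in SCOOP[:4]:
            h=cv2.convexHull(((proj(p,pl(T,P))+.5)*k).astype(np.float32)).astype(int); cv2.polylines(big,[h],True,(0,0,255),1)
        r=ring(170,60)+np.array([bowl[0],bowl[1],0]); cv2.polylines(big,[((proj(p,r)+.5)*k).astype(int)],True,(0,255,0),1)
        cv2.imwrite(f'pics/{tag}_{n}.png',big)
        for r in bot.regions_of(p,'ball1'): print(n,round(r['p'],2),np.round(np.array(r['box'])*1.5))
E
python3 -c "
from look import *
look2('b1')
sc([0.6425,0.0715,0.1],90,-20.8);sc([0.6425,0.0715,0.1],90,0)"
```

```text
wrist 0.76 [327. 266.  59.  63.]
wrist 0.7 [451. 243.  66.  58.]
wrist 0.66 [389. 263.  67.  60.]
scene 0.73 [441. 280.  21.  22.]
scene 0.47 [394. 273.  12.  16.]
scene 0.42 [423. 280.  18.  19.]
TCP target [ 0.6425 -0.0435  0.1577] [180.  -20.8  90. ]
t 13.2 now [ 0.6412 -0.0435  0.2077] [179.94 -20.59  90.37] q [-12.6  21.5  24.9  98.2  20.1  76.2]
xyz [-0.44   0.032  1.17 ] dr [-0.0012  0.0036  0.0061] F [ 0.5  0.3 -1.5] open 0.0151
TCP target [ 0.6425 -0.0155  0.1948] [180.   0.  90.]
t 13.2 now [ 0.6412 -0.0435  0.2077] [179.94 -20.59  90.37] q [-12.6  21.5  24.9  98.2  20.1  76.2]
xyz [0.541 0.037 0.549] dr [-1.000e-04 -3.594e-01  6.200e-03] F [ 0.5  0.3 -1.5] open 0.0151
```

View pics/b1_wrist.png

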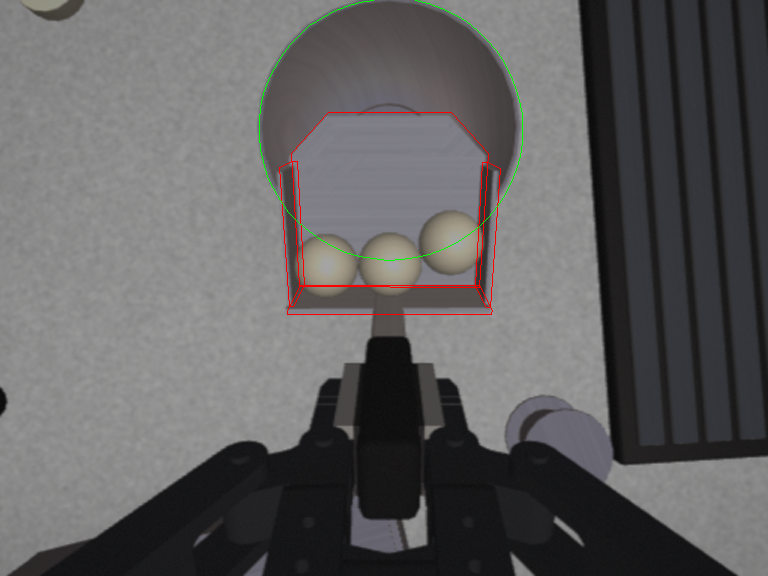

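View pics/b1_scene.png

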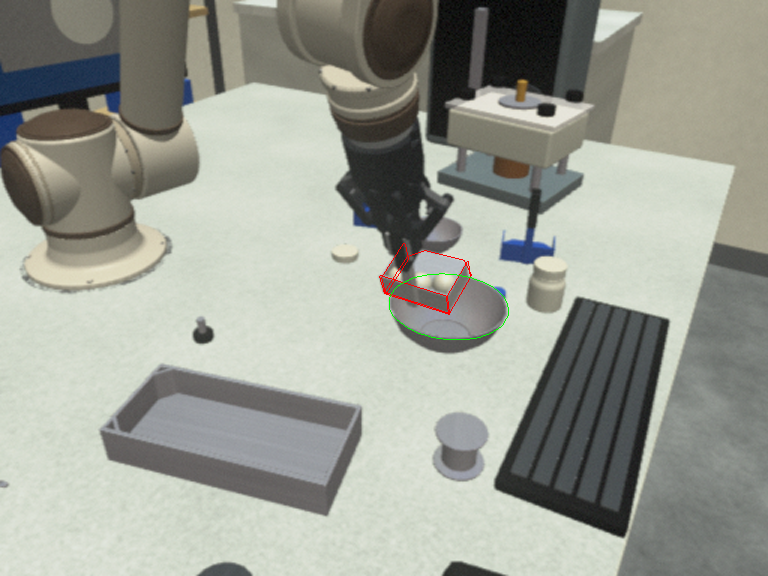

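The wrist view shows three balls at the rear of the pan, and the bowl rim fits. I lower the scoop and level it towards the lip position, then tip.

```bash
python3 -c "
from plan import *
sc([0.6425,0.0615,0.1],90,-7)"
```

```text
TCP target [ 0.6425 -0.0364  0.1835] [180.  -7.  90.]
t 13.2 now [ 0.6412 -0.0435  0.2077] [179.94 -20.59  90.37] q [-12.6  21.5  24.9  98.2  20.1  76.2]
xyz [-0.047  0.034  0.63 ] dr [-0.0004 -0.2373  0.0062] F [ 0.5  0.3 -1.5] open 0.0151
```

Call:
step_arm(dr=[[0,-0.02,0],[0,-0.05,0],[0,-0.08,0],[0,-0.115,0],[0,-0.15,0],[0,-0.185,0],[0,-0.215,0],[0,-0.237,0]], xyz=[[0,0.01,0.05],[-0.01,0.02,0.13],[-0.02,0.03,0.22],[-0.02,0.03,0.31],[-0.03,0.03,0.41],[-0.04,0.03,0.5],[-0.05,0.03,0.58],[-0.05,0.03,0.63]], gripper=[0,0,0,0,0,0,0,0])

```text
time: 14.0
ee_pos: [0.6429, -0.0357, 0.1822]
tcp_rot: [-180.0, -6.9, 90.2]
wrist_force: [-0.1, 1.1, -2.6]
opening: 0.0149
```

```bash
python3 -c "
from plan import *
for a in (0,5,10,15): sc([0.6425,0.0615,0.092],90,a)"
```

```text
TCP target [ 0.6425 -0.0255  0.1868] [180.   0.  90.]
t 14.0 now [ 0.6429 -0.0357  0.1822] [-179.99   -6.93   90.25] q [-6.2 18.2 19.8 92.4  6.9 83.5]
xyz [ 0.266 -0.009 -0.083] dr [-0.0005 -0.121   0.0043] F [-0.1  1.1 -2.6] open 0.0149
TCP target [ 0.6425 -0.0169  0.194 ] [180.   5.  90.]
t 14.0 now [ 0.6429 -0.0357  0.1822] [-179.99   -6.93   90.25] q [-6.2 18.2 19.8 92.4  6.9 83.5]
xyz [ 0.501 -0.008 -0.237] dr [-0.0003 -0.2083  0.0043] F [-0.1  1.1 -2.6] open 0.0149
TCP target [ 0.6425 -0.0077  0.2005] [180.  10.  90.]
t 14.0 now [ 0.6429 -0.0357  0.1822] [-179.99   -6.93   90.25] q [-6.2 18.2 19.8 92.4  6.9 83.5]
xyz [ 0.749 -0.007 -0.369] dr [-1.000e-04 -2.955e-01  4.400e-03] F [-0.1  1.1 -2.6] open 0.0149
TCP target [0.6425 0.002  0.2061] [180.  15.  90.]
t 14.0 now [ 0.6429 -0.0357  0.1822] [-179.99   -6.93   90.25] q [-6.2 18.2 19.8 92.4  6.9 83.5]
xyz [ 1.007 -0.006 -0.479] dr [ 1.000e-04 -3.828e-01  4.400e-03] F [-0.1  1.1 -2.6] open 0.0149
```

Call:
step_arm(dr=[[0,-0.04,0],[0,-0.08,0],[0,-0.12,0],[0,-0.155,0],[0,-0.19,0],[0,-0.225,0],[0,-0.26,0],[0,-0.295,0]], xyz=[[0.08,0,-0.02],[0.17,0,-0.05],[0.27,0,-0.08],[0.36,0,-0.14],[0.45,0,-0.2],[0.55,0,-0.26],[0.65,0,-0.32],[0.75,0,-0.37]], gripper=[0,0,0,0,0,0,0,0])

```text
time: 14.8
ee_pos: [0.6429, -0.0079, 0.2012]
tcp_rot: [180.0, 10.0, 90.2]
wrist_force: [0.0, -0.0, -2.0]
opening: 0.0147
```

```bash
python3 -c "
from look import *
look2('b2',('wrist',))
for a in (25,35,45): sc([0.6425,0.0615,0.085],90,a)"
```

```text
wrist 0.86 [392. 236.  66.  62.]
wrist 0.7 [327. 244.  60.  68.]
wrist 0.63 [452. 216.  59.  68.]
TCP target [0.6425 0.0227 0.2077] [180.  25.  90.]
t 14.9 now [ 0.643  -0.007   0.2011] [179.98   9.89  90.29] q [ 3.7 18.  21.3 93.9 -9.9 93.5]
xyz [ 0.703 -0.008 -0.29 ] dr [ 0.0019 -0.2637  0.0049] F [-0.1 -0.4 -1.8] open 0.0149
TCP target [0.6425 0.0446 0.2126] [180.  35.  90.]
t 14.9 now [ 0.643  -0.007   0.2011] [179.98   9.89  90.29] q [ 3.7 18.  21.3 93.9 -9.9 93.5]
xyz [ 1.221 -0.005 -0.504] dr [ 0.0023 -0.4382  0.0047] F [-0.1 -0.4 -1.8] open 0.0149
TCP target [0.6425 0.067  0.2136] [180.  45.  90.]
t 14.9 now [ 0.643  -0.007   0.2011] [179.98   9.89  90.29] q [ 3.7 18.  21.3 93.9 -9.9 93.5]
xyz [ 1.769 -0.002 -0.625] dr [ 0.0028 -0.6128  0.0045] F [-0.1 -0.4 -1.8] open 0.0149
```

View pics/b2_wrist.png

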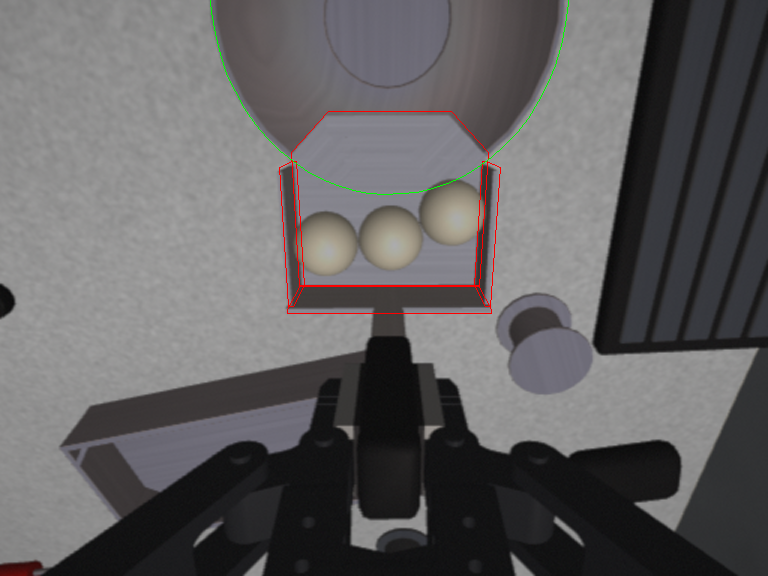

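The balls have just started to creep forward at 10° lip down. I hold with a slight further tip so they roll off gently.

Call:
step_arm(dr=[[0,-0.01,0],[0,-0.02,0],[0,-0.03,0],[0,-0.04,0],[0,-0.05,0],[0,-0.06,0],[0,-0.07,0],[0,-0.08,0]], xyz=[[0.03,0,-0.01],[0.05,0,-0.02],[0.08,0,-0.03],[0.11,0,-0.04],[0.13,0,-0.05],[0.16,0,-0.07],[0.18,0,-0.08],[0.21,0,-0.09]], gripper=[0,0,0,0,0,0,0,0])

```text
time: 15.7
ee_pos: [0.6428, 0.0008, 0.2031]
tcp_rot: [180.0, 14.5, 90.2]
wrist_force: [-0.0, -0.4, -1.5]
opening: 0.0149
```

```bash
python3 -c "
from look import *
look2('b3',('wrist',))
for a in (30,45): sc([0.6425,0.0615,0.085],90,a)"
```

```text
wrist 0.85 [433.  25.  57.  47.]
wrist 0.58 [379.  63.  52.  55.]
wrist 0.54 [385.   7.  44.  14.]
TCP target [0.6425 0.0336 0.2106] [180.  30.  90.]
t 15.8 now [0.6428 0.0011 0.2029] [-179.99   14.46   90.23] q [  6.4  18.7  21.9  94.8 -14.4  96.4]
xyz [ 0.737 -0.005 -0.388] dr [ 0.0014 -0.2713  0.0038] F [-0.8 -0.2 -1.8] open 0.0151
TCP target [0.6425 0.067  0.2136] [180.  45.  90.]
t 15.8 now [0.6428 0.0011 0.2029] [-179.99   14.46   90.23] q [  6.4  18.7  21.9  94.8 -14.4  96.4]
xyz [ 1.529 -0.002 -0.668] dr [ 0.0019 -0.5331  0.0036] F [-0.8 -0.2 -1.8] open 0.0151
```

View pics/b3_wrist.png

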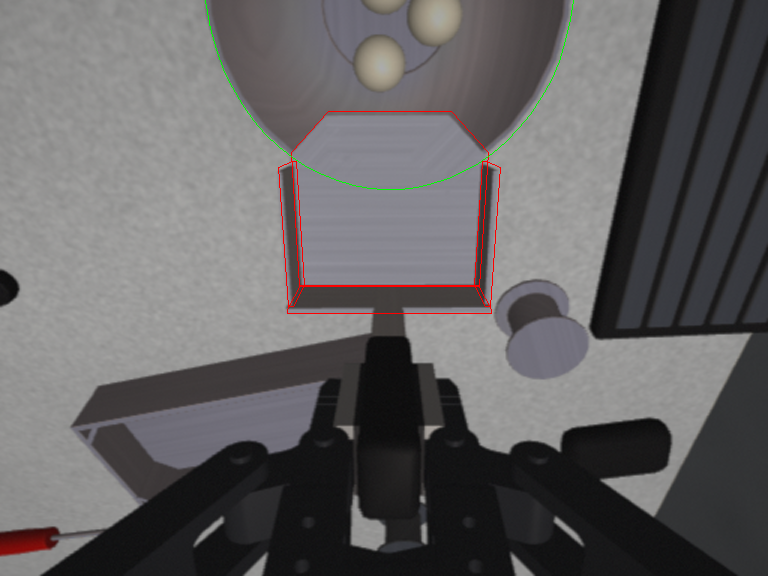

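All three balls are in the bowl, at (385,5), (434,20) and (379,63), and the pan is empty. I level the scoop, raise it, and go back to its original clear spot to set it down.

```bash
python3 -c "
from plan import *
plan([0.59,-0.01,0.24],[180,0,105])"
```

```text
t 15.8 now [0.6428 0.0011 0.2029] [-179.99   14.46   90.23] q [  6.4  18.7  21.9  94.8 -14.4  96.4]
xyz [-0.495 -1.322 -0.829] dr [-0.0326  0.2509 -0.2564] F [-0.8 -0.2 -1.8] open 0.0151
```

Call:
step_arm(dr=[[0,0.04,0],[0,0.08,0],[0,0.12,-0.05],[-0.01,0.16,-0.1],[-0.02,0.19,-0.15],[-0.03,0.22,-0.2],[-0.03,0.24,-0.23],[-0.033,0.251,-0.256]], xyz=[[-0.1,0,-0.15],[-0.2,0,-0.35],[-0.3,-0.2,-0.5],[-0.35,-0.45,-0.6],[-0.4,-0.7,-0.7],[-0.45,-0.95,-0.78],[-0.48,-1.18,-0.82],[-0.5,-1.32,-0.83]], gripper=[0,0,0,0,0,0,0,0])

```text
time: 16.6
ee_pos: [0.5896, -0.011, 0.2408]
tcp_rot: [179.9, -0.0, 105.0]
wrist_force: [0.3, 0.5, -1.2]
opening: 0.0155
```

```bash
python3 -c "
from plan import *
plan([0.4855,0.0385,0.20],[180,0,158.5])"
```

```text
t 16.6 now [ 0.5896 -0.011   0.2408] [ 1.7992e+02 -4.0000e-02  1.0499e+02] q [-1.1 10.7 17.6 96.7  0.1 73.9]
xyz [ 1.867 -2.194  1.019] dr [ 1.700e-03 -1.000e-04 -9.339e-01] F [ 0.3  0.5 -1.2] open 0.0155
```

Call:
step_arm(dr=[[0,0,-0.11],[0,0,-0.24],[0,0,-0.37],[0,0,-0.5],[0,0,-0.63],[0,0,-0.76],[0,0,-0.87],[0,0,-0.934]], xyz=[[0.2,-0.25,0.1],[0.45,-0.55,0.2],[0.72,-0.85,0.35],[1.0,-1.17,0.5],[1.25,-1.5,0.65],[1.5,-1.8,0.8],[1.73,-2.05,0.95],[1.87,-2.19,1.02]], gripper=[0,0,0,0,0,0,0,0])

```text
time: 17.4
ee_pos: [0.4852, 0.0394, 0.1991]
tcp_rot: [180.0, 0.0, 158.7]
wrist_force: [0.1, -0.1, -1.2]
opening: 0.0148
```

```bash
python3 -c "
from plan import *
plan([0.4855,0.0385,0.0955],[180,0,158.5])"
```

```text
t 17.4 now [0.4852 0.0394 0.1991] [1.7997e+02 1.0000e-02 1.5872e+02] q [ 4.6 -4.2 -2.8 91.5  0.  25.9]
xyz [-0.015 -0.019  2.591] dr [0.0005 0.0002 0.0039] F [ 0.1 -0.1 -1.2] open 0.0148
```

Call:
step_arm(dr=[[0,0,0],[0,0,0],[0,0,0],[0,0,0],[0,0,0],[0,0,0],[0,0,0],[0,0,0]], xyz=[[0,0,0.4],[0,0,0.9],[0,0,1.4],[0,0,1.9],[0,0,2.3],[0,0,2.5],[0,0,2.57],[0,0,2.59]], gripper=[0,0,0,0,0,0,0,0])

```text
time: 18.2
ee_pos: [0.4864, 0.0392, 0.0961]
tcp_rot: [179.9, 0.0, 158.5]
wrist_force: [-0.4, -0.1, -1.6]
opening: 0.0147
```

```bash
python3 -c "
from plan import *
plan([0.4855,0.0385,0.0950],[180,0,158.5])"
```

```text
t 18.2 now [0.4864 0.0392 0.0961] [1.7995e+02 4.0000e-02 1.5846e+02] q [  4.6  -4.1 -14.   80.    0.   26.1]
xyz [ 0.014 -0.024  0.028] dr [ 0.0009  0.0008 -0.0006] F [-0.4 -0.1 -1.6] open 0.0147
```

Call:
step_arm(dr=[[0,0,0],[0,0,0],[0,0,0],[0,0,0],[0,0,0],[0,0,0],[0,0,0],[0,0,0]], xyz=[[0,0,0.01],[0,0,0.02],[0,0,0.03],[0,0,0.04],[0,0,0.045],[0,0,0.05],[0,0,0.05],[0,0,0.05]], gripper=[0,0,0,0,0,0,0,0])

```text
time: 19.0
ee_pos: [0.4866, 0.0391, 0.0948]
tcp_rot: [179.9, 0.1, 158.5]
wrist_force: [-2.5, -1.7, 6.8]
opening: 0.0146
```

The scoop is standing on the bench with 6.8 N of upward force. I release it, opening gradually.

Call:
step_arm(dr=[[0,0,0],[0,0,0],[0,0,0],[0,0,0],[0,0,0],[0,0,0],[0,0,0],[0,0,0]], xyz=[[0,0,-0.02],[0,0,-0.02],[0,0,-0.02],[0,0,-0.02],[0,0,-0.02],[0,0,-0.02],[0,0,-0.02],[0,0,-0.02]], gripper=[0.2,0.3,0.4,0.6,0.8,1,1,1])

```text
time: 19.8
ee_pos: [0.4862, 0.0392, 0.0946]
tcp_rot: [180.0, 0.0, 158.5]
wrist_force: [0.8, -0.7, 0.6]
opening: 0.0853
```

Call:
step_arm(dr=[[0,0,0],[0,0,0],[0,0,0],[0,0,0],[0,0,0],[0,0,0],[0,0,0],[0,0,0]], xyz=[[0,0,-0.2],[0,0,-0.6],[0,0,-1.2],[0,0,-1.8],[0,0,-2.4],[0,0,-3.0],[0,0,-3.4],[0,0,-3.5]], gripper=[1,1,1,1,1,1,1,1])

```text
time: 20.6
ee_pos: [0.4867, 0.0392, 0.237]
tcp_rot: [179.9, 0.2, 158.5]
wrist_force: [-0.3, -0.1, 0.5]
opening: 0.0853
```

```bash
python3 - <<'E'
from look import *
o=bot.get_obs(); print(o['time'],o['ee_pos'],o['wrist_force'],o['opening'])
B=np.array([0.6425,0.0965])
ims=[]
for n in('scene','top','scene'):
    p=bot.camera(n)
    for r in bot.regions_of(p,'ball1'):
        X=back(p,r['box'][:2],.023); print(n,round(r['p'],2),np.round(r['box'],1),X.round(3),'d',np.hypot(*(X[:2]-B)).round(3))
    if len(ims)<2: ims.append(cv2.resize(p['image'][60:260,150:400,::-1] if n=='scene' else p['image'][90:290,150:400,::-1],(400,320),interpolation=cv2.INTER_CUBIC))
cv2.imwrite('pics/end.png',np.hstack(ims))
E
```

```text
20.6 [0.48674629 0.03916303 0.23702426] [-0.34162092 -0.08674215  0.49450166] 0.08530851761424202
scene 0.64 [299.2 212.4   9.2  12.4] [0.64  0.113 0.023] d 0.017
scene 0.62 [289.4 219.3  12.2   5.8] [0.633 0.078 0.023] d 0.021
top 0.62 [243.1 144.1   5.8  11.9] [0.643 0.105 0.023] d 0.008
scene 0.61 [288.  217.9  14.8  10.6] [0.628 0.081 0.023] d 0.021
```

View pics/end.png

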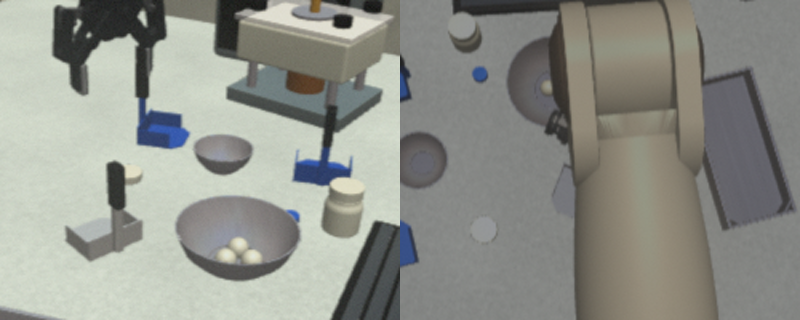

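The scene picture shows three balls in the large bowl at about (238,252) and the scoop standing upright at (110,235). The tray, in the top view, is empty. I wait one call to confirm everything is still.

Call:
step_arm(dr=[[0,0,0],[0,0,0],[0,0,0],[0,0,0],[0,0,0],[0,0,0],[0,0,0],[0,0,0]], xyz=[[0,0,0],[0,0,0],[0,0,0],[0,0,0],[0,0,0],[0,0,0],[0,0,0],[0,0,0]], gripper=[1,1,1,1,1,1,1,1])

```text
time: 21.7
ee_pos: [0.4861, 0.0391, 0.2346]
tcp_rot: [180.0, 0.0, 158.5]
wrist_force: [-0.1, -0.1, -0.0]
opening: 0.0852
```

```bash
python3 - <<'E'
from look import *
ims=[]
for i in range(2):
    p=bot.camera('scene'); ims.append(p['image'])
    for j in range(3): bot.camera('wrist')
q=bot.camera('scene')
d=np.abs(ims[0][150:260,170:360].astype(int)-q['image'][150:260,170:360]); print('diff max/mean',d.max(),d.mean())
im=q['image'][150:260,180:360,::-1]; cv2.imwrite('pics/end2.png',cv2.resize(im,None,fx=4,fy=4,interpolation=cv2.INTER_CUBIC))
E
```

```text
diff max/mean 12 1.6558851674641148
```

View pics/end2.png

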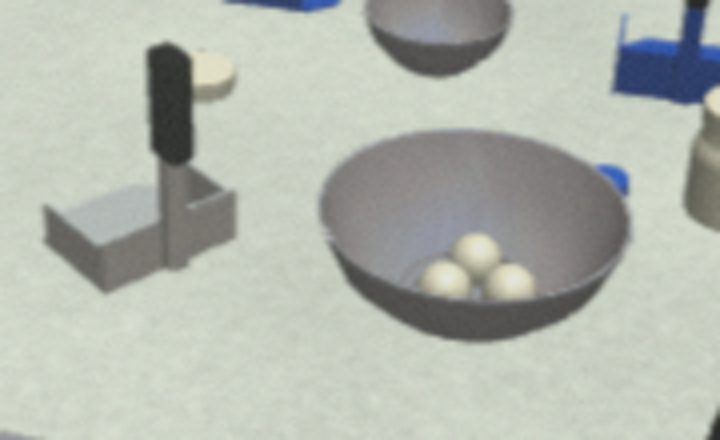

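Nothing moves between the pictures beyond image noise. The three balls rest at the bottom of the large bowl at (477,255), (443,278) and (509,282). The scoop stands upright at (140,215) with the gripper clear.

```bash
python3 -c "
from workcell import bot
print(bot.job_done())"
```

```text
the job is handed in; nothing more can be done
None
```

The job is handed in at about 22 s of the 61 s allowed; it reports no verdict. I gripped the grey aluminium scoop by its black grip at 90 N and scooped all three balls from the tray in one pass. I carried them with the lip up 20°, tipped them into the larger bowl, and stood the empty scoop back at its original spot.

**Final checks:**
- **Balls:** the last picture shows all three at rest at the bottom of the large bowl. The network located only one or two of them per picture, at 8 to 21 mm from the bowl axis, so the third is confirmed only by eye. Only the scoop was moved against the balls.
- **Scoop:** it stands upright on the bench, released with the gripper raised clear. I judged this from the picture and from the contact force when I set it down; I did not measure its angle.
- **Stillness:** pictures 0.4 s apart differ only by image noise, and the wrist force reads about 0 N.

**What disagreed or went wrong:**
- The scene and top cameras differed by about 5 mm in x on every object. I averaged them, then corrected the tray end wall by 2.3 mm from the wrist camera before the final slide.
- My first swing turned the wrist the wrong way and had to be undone, which cost about a second.

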